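# Nest the kidney dishes beside the microscope

## Robot

A 6-joint arm with a two-finger parallel gripper is mounted at the origin on the work surface. World frame = base frame: x ahead of the robot, y to its left, z up, the work surface at z = 0. Lengths are in m, angles in rad, forces in N, time in s.
With the tool pointing down it reaches from about 0.375 to 0.925 m from the base axis. Payload 5.7 kg.
Tool frame: the origin (TCP) lies at the very end of the fingers, on their centre line; the grasp point (between the pads) lies 19 mm behind it; z points along the fingers, y is the line along which they close (so a half turn about z gives the same grasp; the last joint's range is limited). The gripper opens to 85 mm and grips with 20 to 120 N. Pads are 22 mm wide; open, the fingers measure 114 mm over their backs; the gripper's body (76 mm by 85 mm) begins 54 mm behind the grasp point. The pads swing forward as they close: fully open they stand 13 mm farther back than shut.
Start: joints at [1.184, 0.359, 1.51, -0, 1.272, -0.115], TCP at [0.161, 0.578, 0.231] pointing down, gripper open.
Joint ranges: [-2.97, 2.97], [-1.01, 2.36], [0.21, 2.38], [-0.96, 4.11], [0.2, 2.71], [-2.98, 2.98]. Speed limits (rad/s): [2.39, 2.39, 3.14, 3.14, 3.14, 3.14].

## Interface

Orientations are given as a unit quaternion [x, y, z, w].
In Python, from cell import bot gives the robot as it stands.
- The arm moves only by the tool arm_command, never from a script. Its argument "motion" is a list of rows, each a list of 3 entries, a list of its own where there are three numbers: the opening in per cent of the stroke, from 0 (shut) to 100 (fully open), then the shift along the tool's x, y, z in mm, then the turn about the tool's z in degrees. A call has exactly 10 rows; each row shifts and turns the commanded pose from where the row before left it, along the tool's axes as they then stand; what a row does not reach is not made up. A row lasts 1/12 s, in which the tool goes at most 41.7 mm and 7.16 degrees, less where a joint would pass 70% of its speed; a pose out of reach is approached as far as the arm can. A call is refused whole if a number of a shift passes 41.7 or a number of a turn 7.16, either way. A call with a gripper value outside its range is refused whole. The fingers move at their own pace and stop on an object; "newtons" is the grip in N (left out, the last holds). Time passes only in rows, so rows that do not move let the fingers close, or fill a call up. It gives the time, the measured TCP pose, the force and the opening at its end, in the units of the state.
- bot.sense(): the state, without advancing time (a new reading comes with each control period).
- bot.capture(name): name is "scene" or "top" or "wrist"; returns a dict with "frame" (420x560x3 uint8, red, green, blue), "range_z" (420x560 float32, m along the optical axis (not along the pixel's ray), 0 where there is no reading), "camera_matrix" (3x3 intrinsics, pixels), "T" (4x4, takes a point from camera to world coordinates); the wrist camera has in their place "T_tool_cam" (4x4, takes a point from camera to tool coordinates, whose origin is the TCP and whose axes are the flange's). Camera axes: x right, y up, looking along -z (the intrinsics and any distortion apply to the point x, -y, -z); pixel columns grow to the right and rows downward; lengths in m; the calibration is good to about 2 mm. A picture is of the moment at which its call begins: read the wrist's pose just before it.
- bot.close_job(): hands the job in, once; it reports no verdict.
Trained networks look in the newest picture that a camera, given by its name, has taken for a name from the list of things; names that differ only in an ending like _2 or _b are one class to them, and where a whole thing is asked for, a point or a joint stands for the part that bears it (a point fixed in the world has none). Each returns a list of dicts, best first, with "conf" (0 to 1); they miss things now and then, are a little off and sometimes report something else, mostly with a low value. They report only what shows in the picture. A call takes as long as a camera call.
- bot.search_frame(camera, target): "position" ([x, y, z] in m, in world coordinates, good to about 4 mm: the middle of the surface that is visible of it).
- bot.tip_of(camera, target): "position" ([x, y, z] in m, in world coordinates, good to about 4 mm: a listed point, or the origin of a listed thing).
The state is a dict: "time_s": time; "q": joint angles; "joint_velocities": joint speeds; "tau": joint torques, N m; "position": TCP position; "tool_rot": TCP orientation; "ft_force": force on the tool from outside, world axes, zero at the start; "moment": the same for the moment, N m; "opening": finger opening in m.
Only numpy, scipy, OpenCV 4.12 (cv2) and the standard library are available. Lean on these libraries where they do the work, as an engineer would, in place of code of your own. Each camera call takes 0.05 s, during which the arm holds its last target. There are 200 camera calls.

## Task

Clear the bench by nesting the kidney dishes on the black plate: put the blue dish into the white one, then the orange dish into the blue one, each turned so that its outline matches the dish below and it sits level and fully home, rim on rim. Lower the dishes in rather than dropping them, leave the white dish where it stands, and do not disturb the other things on the bench.

Things in the scene. Friction and masses are not known exactly. Their poses are not given: they have to be found in the camera images.
- white_dish: White kidney (bean) shaped open dish, standing loose on the black plate: bottom of the stack. All three dishes are the same: 162 mm long, 60 mm wide across the middle, 34 mm high, about 0.12 kg. Origin: centre of the 60 mm wide waist, on the underside. x along its length, y across, towards the dented side, z up. The rounded ends bend 40 degrees to +y and reach x = +-81, y = +49 mm.
- blue_dish: Blue dish, same shape and axes as the white one; starts upright on the bench to one side of the plate. Grip across the waist: its sides at y = +-30 mm are flat and parallel (x = -19 to +19 mm). The upright rim is 5 mm thick and 16 mm high (18 to 34 mm above the underside); below it the 2.5 mm walls taper inwards by 16 degrees.
- orange_dish: Orange dish, same shape and axes as the white one; starts upright on the bench on the other side of the plate. A dish lowered into another at the same yaw has 7 mm of play at first, 2 mm at the end, and is home when its rim lies on the rim below: its origin is then 16 mm straight above the other's.
- plate: Flat black plate, fixed to the bench, 190 mm (x) by 140 mm (y), 8 mm thick; origin at the centre of its underside.
- well_plate: Bystander: pale six-well culture plate lying flat, 127 x 85 x 20 mm; origin at the centre of its underside.
- flask: Bystander: clear culture flask lying flat, body 110 (x) x 80 x 34 mm with a red cap reaching x = +92 mm; origin at the centre of the body's underside.
- tip_box: Bystander: closed pipette tip box, grey with a pale green lid, 120 x 85 x 75 mm; origin at the centre of its underside.
- reagent_bottle: Bystander: standing amber bottle with a blue cap, 66 mm across, 130 mm high; origin at the centre of its underside.

How it is judged:
On the way, in this order (a step that is already met when the one before it is completed fails the run):
1. the blue dish is home in the white dish and let go, the orange one not yet in (horizontal distance between blue_dish and white_dish below 0.006 m and z of blue_dish in the frame of white_dish between 0.012 and 0.0195 m and angle between the x axis of blue_dish and the x axis of white_dish, either way round below 0.12 rad and angle between blue_dish's own z axis and vertical below 0.06 rad and linear speed of blue_dish below 0.02 m/s and contact force between the fingers and blue_dish below 0.1 N and horizontal distance between orange_dish and white_dish above 0.1 m), for 0.2 s.
2. the orange dish is home in the blue dish (horizontal distance between orange_dish and blue_dish below 0.006 m and z of orange_dish in the frame of blue_dish between 0.012 and 0.0195 m and angle between the x axis of orange_dish and the x axis of blue_dish, either way round below 0.12 rad and angle between orange_dish's own z axis and vertical below 0.06 rad), for 0.2 s.
At the end, for the whole second after the job is handed in: Orange lies in blue and blue in white, each with its origin within 6 mm horizontally of the one below and 12 to 19.5 mm above it (16 when home), long axes within 0.12 rad, tilted less than 0.06 rad, let go and at rest; the white dish is level and within 30 mm of its first place (all of step 2 and horizontal distance between blue_dish and white_dish below 0.006 m and z of blue_dish in the frame of white_dish between 0.012 and 0.0195 m and angle between the x axis of blue_dish and the x axis of white_dish, either way round below 0.12 rad and angle between each of blue_dish, white_dish's own z axis and vertical below 0.06 rad and distance of white_dish from where it was at the start of the episode below 0.03 m and linear speed of each of blue_dish, orange_dish below 0.02 m/s and contact force between the fingers and blue_dish below 0.1 N and contact force between the fingers and orange_dish below 0.1 N); the robot touches nothing.
It fails at once if a dish is dropped (moves free of the gripper faster than 0.7 m/s, a fall of about 25 mm) ((contact force between each of the arm, the fingers and blue_dish below 0.05 N and linear speed of blue_dish above 0.7 m/s) or (contact force between each of the arm, the fingers and orange_dish below 0.05 N and linear speed of orange_dish above 0.7 m/s)).
It fails at once if a bystander is moved more than 30 mm (distance of any of well_plate, flask, tip_box, reagent_bottle from where it was at the start of the episode above 0.03 m).
It also fails if it takes over 61 s, if anything falls off the work surface, if the arm or the gripper's body presses on something with over 40 N, if the wrist force passes 120 N, or if a joint passes its speed limit or range.

## Working session

There is one attempt and no reset: what is moved stays moved. The work goes in short steps, Python scripts to look and compute and a tool call to move; the robot and the scene stay as the last step left them, time stands still between calls to the robot, and variables do not carry over. Pictures are saved under pics/ and viewed, on a budget of 10 in all, crops included, one or two more only if the job needs it, and the job is handed in when it is done.

Besides the shell and the picture viewer there is one more tool, called after "Emit:" as a command line: name --argument value ..., lists and objects as JSON in quotes. arm_command: Moves the arm, as the interface text tells. Its arguments: {"type":"object","properties":{"motion":{"type":"array"},"newtons":{"type":"number"}},"required":["motion"]}

```bash
mkdir -p pics
python3 - <<'E'
from cell import bot
import cv2,numpy as np
s=bot.sense();print(s)
for c in("scene","top"):
    d=bot.capture(c);cv2.imwrite(f"pics/{c}0.png",d["frame"][:,:,::-1]);np.savez(f"{c}0.npz",**d)
    for t in("white_dish","blue_dish","orange_dish","plate","well_plate","flask","tip_box","reagent_bottle"):
        print(c,t,[(np.round(r["position"],3).tolist(),round(r["conf"],2)) for r in bot.tip_of(c,t)[:2]])
print(d["T"],d["camera_matrix"])
E
```

```text
{'time_s': 0.0, 'q': array([ 1.18390251e+00,  3.59500364e-01,  1.51146206e+00,  3.70499834e-05,
        1.27247124e+00, -1.15122241e-01]), 'joint_velocities': array([ 0.00136693,  0.00097298, -0.0005783 ,  0.00114505,  0.00021687,
       -0.00051677]), 'tau': array([ 3.42991865e-03, -5.27617550e+01, -2.78626853e+01,  4.52316772e-05,
        1.32902968e-02, -1.19552901e-06]), 'position': array([0.1608105 , 0.57733792, 0.23044506]), 'tool_rot': array([ 1.35473340e-01,  9.90780564e-01, -8.87266227e-04, -2.45783612e-04]), 'ft_force': array([ 0.38883469,  0.21476327, -0.05036535]), 'moment': array([-0.03009799,  0.00144613, -0.00387285]), 'opening': 0.08599090312881116}
scene white_dish [([0.555, -0.06, 0.009], 0.83)]
scene blue_dish [([0.459, 0.328, -0.0], 0.57), ([0.443, -0.308, 0.006], 0.45)]
scene orange_dish [([0.44, -0.308, 0.003], 0.6)]
scene plate [([0.552, -0.045, -0.003], 0.84)]
scene well_plate [([0.731, 0.221, 0.001], 0.93)]
scene flask [([0.739, -0.305, 0.002], 0.64)]
scene tip_box [([0.531, 0.534, -0.001], 0.85), ([0.554, -0.058, 0.011], 0.31)]
scene reagent_bottle [([0.553,
[... 183 characters left out ...]
-0.003], 0.29)]
top plate [([0.553, -0.047, 0.003], 0.74), ([0.531, 0.534, 0.001], 0.57)]
top well_plate [([0.736, 0.223, 0.0], 0.97)]
top flask [([0.735, -0.299, -0.004], 0.95), ([0.558, -0.52, 0.002], 0.29)]
top tip_box [([0.528, 0.534, -0.001], 0.97)]
top reagent_bottle [([0.557, -0.518, 0.0], 0.69)]
[[-1.07632952e-03  9.74752905e-01 -2.23283710e-01  2.84142240e-01]
 [-9.99979507e-01  3.59983083e-04  6.39187703e-03  1.96947759e-02]
 [ 6.31087906e-03  2.23286014e-01  9.74732542e-01  1.44451803e+00]
 [ 0.00000000e+00  0.00000000e+00  0.00000000e+00  1.00000000e+00]] [[490.6850444    0.         279.06763564]
 [  0.         490.6850444  215.47744013]
 [  0.           0.           1.        ]]
```

View pics/top0.png

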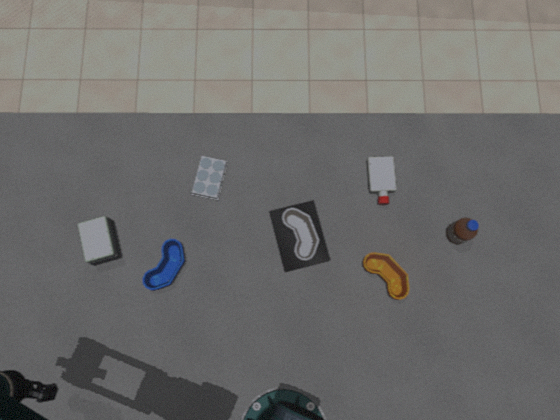

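```bash
cat > h.py <<'E'
import numpy as np,cv2
from scipy.optimize import least_squares
from scipy.spatial.transform import Rotation as R
def cloud(d,T=None):
    K=d["camera_matrix"];z=d["range_z"];v,u=np.indices(z.shape)
    P=np.stack([(u-K[0,2])/K[0,0]*z,-(v-K[1,2])/K[1,1]*z,-z],-1)
    T=d["T"] if T is None else T
    return P@T[:3,:3].T+T[:3,3]
V=np.array([(-51,19),(-28.4,0),(28.4,0),(51,19)])/1000
def sdf(p):
    ds=[]
    for a,b in zip(V[:-1],V[1:]):
        t=np.clip(((p-a)@(b-a))/((b-a)@(b-a)),0,1)
        ds.append(np.linalg.norm(p-a-t[:,None]*(b-a),axis=1))
    return np.min(ds,0)-.030
def mask(d,col):
    h=cv2.cvtColor(d["frame"],cv2.COLOR_RGB2HSV).astype(int);H,S,Vv=h[...,0],h[...,1],h[...,2]
    if col=="blue_dish": return (H>95)&(H<130)&(S>90)
    if col=="orange_dish": return (H>3)&(H<22)&(S>120)&(Vv>90)
    return (S<50)&(Vv>130)
def fit(d,col,xy,ztop,T=None,rad=.13,tol=.005):
    P=cloud(d,T);m=mask(d,col)&(d["range_z"]>0)&(np.hypot(P[...,0]-xy[0],P[...,1]-xy[1])<rad)
    Q=P[m];top=Q[np.abs(Q[:,2]-ztop)<tol]
    best=None
    def f(x):
        c,s=np.cos(x[2]),np.sin(x[2]);q=(top[:,:2]-x[:2])@np.array([[c,-s],[s,c]])
        return sdf(q)+.0025
    for a in np.arange(0,2*np.pi,.5):
        r=least_squares(f,[*xy,a],loss="soft_l1",f_scale=.002)
        if best is None or r.cost<best.cost: best=r
    return best.x,np.sqrt(np.mean(best.fun**2)),len(top),np.percentile(Q[:,2],[5,50,95,98])
E
python3 - <<'E'
from h import *
for c in("top","scene"):
    d=dict(np.load(c+"0.npz"))
    for n,xy,z in(("white_dish",(.557,-.062),.042),("blue_dish",(.455,.331),.034),("orange_dish",(.445,-.315),.034)):
        x,e,k,p=fit(d,n,xy,z);print(c,n,x.round(4),np.degrees(x[2]).round(1)%360,"rms",e.round(4),k,p.round(3))
E
```

```text
top white_dish [ 0.5586 -0.0629  0.3503] 20.1 rms 0.0009 56 [0.007 0.012 0.043 0.044]
top blue_dish [0.4552 0.3292 5.777 ] 331.0 rms 0.0023 312 [-0.001  0.01   0.036  0.038]
top orange_dish [ 0.4436 -0.3104  0.73  ] 41.8 rms 0.0022 258 [-0.001  0.008  0.036  0.038]
scene white_dish [ 0.5565 -0.0617  6.6361] 20.19999999999999 rms 0.0021 87 [0.004 0.014 0.046 0.047]
scene blue_dish [ 0.4571  0.3336 -0.5027] 331.2 rms 0.0032 155 [-0.002  0.016  0.037  0.04 ]
scene orange_dish [ 0.4434 -0.3074  0.7222] 41.4 rms 0.0029 124 [-0.001  0.017  0.037  0.039]
```

The picture shows the white dish on its plate at about (300,235), the blue one at (165,265) and the orange one at (387,275). The fits match these positions and show the dents facing the right way. Next I move above the blue dish.

Emit:
arm_command --motion '[[100,[-35,-15.8,0],0],[100,[-35,-15.8,0],0],[100,[-35,-15.8,0],0],[100,[-35,-15.8,0],0],[100,[-35,-15.8,0],0],[100,[-35,-15.8,0],0],[100,[-35,-15.8,0],0],[100,[-35,-15.8,0],0],[100,[-35,-15.8,0],0],[100,[-35,-15.8,0],7]]' --newtons 40

```text
time_s: 1.73
position: [0.4571, 0.3304, 0.2315]
tool_rot: [0.195, 0.981, 0.0, 0.0]
ft_force: [-0.4, 0.8, -0.9]
opening: 0.0856
```

Emit:
arm_command --motion '[[100,[0,0,0],6.5],[100,[0,0,0],0],[100,[0,0,0],0],[100,[0,0,0],0],[100,[0,0,0],0],[100,[0,0,0],0],[100,[0,0,0],0],[100,[0,0,0],0],[100,[0,0,0],0],[100,[0,0,0],0]]'

```text
time_s: 2.57
position: [0.4557, 0.332, 0.2313]
tool_rot: [0.251, 0.968, -0.0, 0.0]
ft_force: [0.0, 0.6, -0.3]
opening: 0.0855
```

```bash
cat >> h.py <<'E'
def toolT(s):
    T=np.eye(4);T[:3,:3]=R.from_quat(s["tool_rot"]).as_matrix();T[:3,3]=s["position"];return T
def wrist(bot,n,xy,z,tag,**k):
    s=bot.sense();d=bot.capture("wrist");np.savez(tag+".npz",**d,q=s["tool_rot"],p=s["position"])
    cv2.imwrite(f"pics/{tag}.png",d["frame"][:,:,::-1])
    print(n,*fit(d,n,xy,z,toolT(s)@d["T_tool_cam"],**k)); return s,d
def todo(s,x,y,yawy,z):
    "remaining shift in tool axes (mm) and tool turn (deg) to bring TCP to x,y,z with tool y at yawy deg"
    M=R.from_quat(s["tool_rot"]).as_matrix();a=np.degrees(np.arctan2(M[1,1],M[0,1]))
    print("t",s["time_s"],"pos",s["position"].round(4),"tooly",a.round(2),"q6",s["q"][5].round(2),"F",s["ft_force"].round(1),"open",round(s["opening"],4))
    print("shift",(M.T@(np.array([x,y,z])-s["position"])*1000).round(1),"turn",round((a-yawy+180)%360-180,2))
E
python3 - <<'E'
from h import *
from cell import bot
s,d=wrist(bot,"blue_dish",(.456,.331),.034,"w1")
print(d["T_tool_cam"].round(3))
todo(s,.456,.331,61,.013)
E
```

```text
blue_dish [0.45395069 0.33122975 5.77686615] 0.0022979910340870497 2498 [0.00292714 0.02893606 0.32063388 0.32563105]
[[-0.     0.961  0.278  0.071]
 [ 1.     0.     0.    -0.   ]
 [ 0.     0.278 -0.961 -0.143]
 [ 0.     0.     0.     1.   ]]
t 2.5667 pos [0.4557 0.332  0.2313] tooly 60.96 q6 -0.56 F [ 0.   0.6 -0.3] open 0.0855
shift [ -0.8  -0.7 218.3] turn -0.04
```

View pics/w1.png

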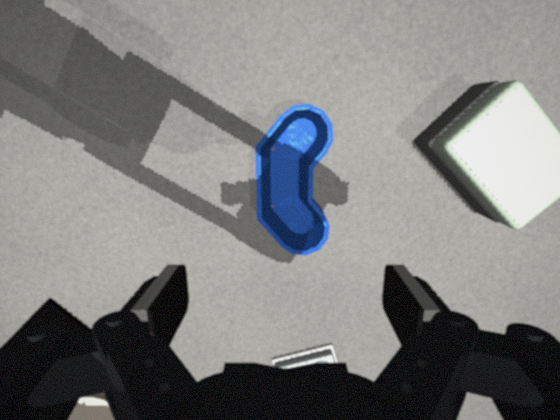

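The wrist view shows the blue dish at about (290,180), centred between the fingers, with its long axis square to the closing line. The fingertips show at (175,268) and (395,268), so I can check how far they stand back when open.

Run:
```python
from h import *
d=dict(np.load("w1.npz"));P=cloud(d,d["T_tool_cam"])*1000
for (v,u) in((270,170),(268,180),(275,183),(290,185),(270,395),(275,388),(300,405),(320,120)): print(v,u,P[v,u].round(1))
Q=P[260:420,60:500];m=(d["range_z"][260:420,60:500]>0)&(Q[...,2]<40);print(np.sort(Q[m][:,2])[-40::8].round(1))
s=dict(tool_rot=d["q"],position=d["p"],time_s=0,q=np.zeros(6),ft_force=np.zeros(3),opening=0)
todo(s,.454,.3312,61,.013)
```

```text
270 170 [ 11.1 -46.1 -23.5]
268 180 [ 10.5 -43.1 -20.3]
275 183 [  6.  -43.1 -17.8]
290 185 [ -1.3 -43.  -17.3]
270 395 [ 10.4  44.4 -22. ]
275 388 [  7.8  42.  -21.3]
300 405 [  7.2  42.7 -39.2]
320 120 [ 13.2 -48.3 -59.9]
[-14.5 -14.3 -14.2 -13.8 -13.7]
t 0 pos [0.4557 0.332  0.2313] tooly 60.96 q6 0.0 F [0. 0. 0.] open 0
shift [  1.1  -1.5 218.3] turn -0.04
```

Emit:
arm_command --motion '[[100,[1.1,-1.5,25],0],[100,[0,0,35],0],[100,[0,0,35],0],[100,[0,0,35],0],[100,[0,0,30],0],[100,[0,0,25],0],[100,[0,0,17.3],0],[100,[0,0,10],0],[100,[0,0,5],0],[100,[0,0,0],0]]'

```text
time_s: 3.45
position: [0.4539, 0.3308, 0.0134]
tool_rot: [0.251, 0.968, -0.0, -0.0]
ft_force: [-0.3, -0.6, 0.3]
opening: 0.0856
```

Emit:
arm_command --motion '[[60,[0,0,0],0],[60,[0,0,0],0],[40,[0,0,0],0],[40,[0,0,0],0],[40,[0,0,0],0],[40,[0,0,0],0],[40,[0,0,0],0],[40,[0,0,0],0],[40,[0,0,0],0],[40,[0,0,0],0]]'

```text
time_s: 4.28
position: [0.4551, 0.3315, 0.0155]
tool_rot: [0.251, 0.968, 0.001, 0.001]
ft_force: [-0.7, 0.6, 7.0]
opening: 0.059
```

Run:
```python
from h import *
from cell import bot
s,d=wrist(bot,"blue_dish",(.454,.331),.034,"w2")
todo(s,.454,.3312,61,.014)
P=cloud(d,d["T_tool_cam"])*1000
Q=P[180:420,60:500];m=(d["range_z"][180:420,60:500]>0)&(mask(d,"blue_dish")[180:420,60:500]==0)&(abs(Q[...,1])>25)&(abs(Q[...,0])<13)&(Q[...,2]<5);print(np.sort(Q[m][:,2])[-60::8].round(1))
```

```text
blue_dish [0.45585627 0.33100612 5.80154717] 0.0021764596971455773 12056 [0.00298823 0.01467094 0.03530467 0.03798948]
t 4.2833 pos [0.4551 0.3315 0.0155] tooly 60.93 q6 -0.56 F [-0.7  0.6  7. ] open 0.059
shift [ 0.8 -0.9  1.5] turn -0.07
[-12.6 -12.2 -12.  -11.7 -11.5 -11.2 -10.7 -10.1]
```

View pics/w2.png

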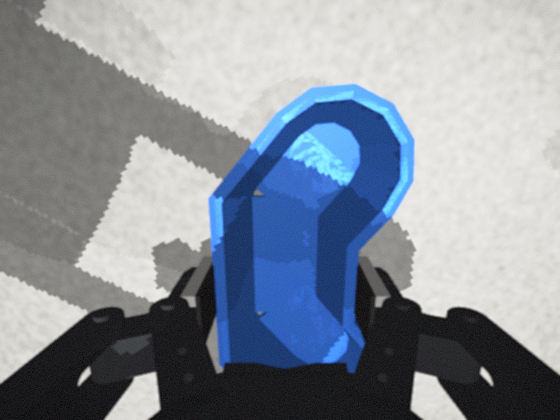

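The blue dish is gripped across the waist (rim from (215,200) to (355,250)). The opening is 59 mm, as it should be. Now I lift.

Emit:
arm_command --motion '[[40,[0,0,-5],0],[40,[0,0,-10],0],[40,[0,0,-15],0],[40,[0,0,-20],0],[40,[0,0,-25],0],[40,[0,0,-25],0],[40,[0,0,-15],0],[40,[0,0,-10],0],[40,[0,0,0],0],[40,[0,0,0],0]]'

```text
time_s: 5.17
position: [0.4541, 0.331, 0.1393]
tool_rot: [0.251, 0.968, 0.0, 0.0]
ft_force: [-0.1, -0.6, -3.1]
opening: 0.0591
```

Run:
```python
from h import *
from cell import bot
s,d=wrist(bot,"blue_dish",(.454,.331),.159,"w3")
todo(s,.65,-.028,110.1,.14)
```

```text
blue_dish [ 0.45462789  0.33053105 -0.48653448] 0.0020383897556136383 11124 [0.12679621 0.13844349 0.15916093 0.19812464]
t 5.1667 pos [0.4541 0.331  0.1393] tooly 60.93 q6 -0.56 F [-0.1 -0.6 -3.1] open 0.0591
shift [-345.7 -218.6   -0.6] turn -49.17
```

Emit:
arm_command --motion '[[40,[-12,-8,0],0],[40,[-25,-16,0],0],[40,[-32,-20,0],0],[40,[-32,-20,0],0],[40,[-32,-20,0],0],[40,[-32,-20,0],0],[40,[-32,-20,0],0],[40,[-32,-20,0],0],[40,[-32,-20,0],0],[40,[-32,-20,0],0]]'

```text
time_s: 6.05
position: [0.6201, 0.026, 0.137]
tool_rot: [0.251, 0.968, -0.0, -0.002]
ft_force: [0.8, 0.3, -1.0]
opening: 0.0592
```

Emit:
arm_command --motion '[[40,[-28,-18,0],0],[40,[-18,-12,0],0],[40,[-6.7,-4.6,0],-4],[40,[0,0,0],-7],[40,[0,0,0],-7],[40,[0,0,0],-7],[40,[0,0,0],-7],[40,[0,0,0],-7],[40,[0,0,0],-6],[40,[0,0,0],-4.2]]'

```text
time_s: 6.88
position: [0.6487, -0.0279, 0.1368]
tool_rot: [-0.177, 0.984, 0.001, -0.002]
ft_force: [0.9, 0.5, -2.2]
opening: 0.0592
```

Emit:
arm_command --motion '[[40,[0,0,0],0],[40,[0,0,0],0],[40,[0,0,0],0],[40,[0,0,0],0],[40,[0,0,0],0],[40,[0,0,0],0],[40,[0,0,0],0],[40,[0,0,0],0],[40,[0,0,0],0],[40,[0,0,0],0]]'

```text
time_s: 7.72
position: [0.6501, -0.028, 0.1391]
tool_rot: [-0.175, 0.985, -0.0, 0.0]
ft_force: [-0.3, -0.1, -1.7]
opening: 0.0587
```

Run:
```python
from h import *
from cell import bot
s,d=wrist(bot,"white_dish",(.5575,-.0625),.042,"w4")
todo(s,.5575,-.0625,110.1,.06)
T=toolT(s)@d["T_tool_cam"]
print(fit(d,"blue_dish",s["position"][:2],s["position"][2]+.0195,T))
d=bot.capture("top"); print(fit(d,"blue_dish",s["position"][:2],s["position"][2]+.0195))
print(fit(d,"white_dish",(.5575,-.0625),.042))
```

```text
white_dish [ 0.55804478 -0.06271206  0.3652211 ] 0.0020889031115374026 2470 [-0.00037933  0.00119763  0.04264495  0.04387604]
t 7.7167 pos [ 0.6501 -0.028   0.1391] tooly 110.12 q6 -2.07 F [-0.3 -0.1 -1.7] open 0.0587
shift [98.8 -0.5 79.1] turn 0.02
(array([ 0.65067834, -0.02782137,  0.37274397]), np.float64(0.002052357525144731), 11406, array([0.12646262, 0.13794305, 0.15895418, 0.20981517]))
(array([ 0.64769766, -0.03017879,  0.31580497]), np.float64(0.002077150082576311), 59, array([0.12358161, 0.14249541, 0.5348269 , 0.55959561]))
  return _methods._mean(a, axis=axis, dtype=dtype,
  ret = ret.dtype.type(ret / rcount)
Traceback (most recent call last):
  File "h.py", line 31, in fit
    return best.x,np.sqrt(np.mean(best.fun**2)),len(top),np.percentile(Q[:,2],[5,50,95,98])
                                                         ~~~~~~~~~~~~~^^^^^^^^^^^^^^^^^^^^^
IndexError: index -1 is out of bounds for axis 0 with size 0
```

View pics/w4.png

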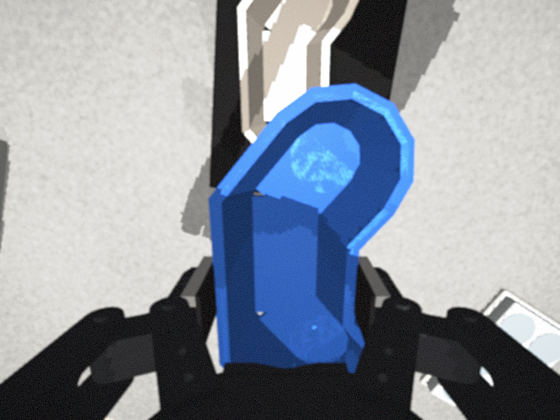

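The white dish is partly hidden by the blue one (it shows at (295,60)). I back off for a full view.

Emit:
arm_command --motion '[[40,[-10,0,-10],0],[40,[-20,0,-20],0],[40,[-20,0,-20],0],[40,[-10,0,-10],0],[40,[0,0,0],0],[40,[0,0,0],0],[40,[0,0,0],0],[40,[0,0,0],0],[40,[0,0,0],0],[40,[0,0,0],0]]'

```text
time_s: 8.65
position: [0.7053, -0.0076, 0.1981]
tool_rot: [-0.175, 0.985, 0.0, -0.001]
ft_force: [0.8, -0.7, -1.6]
opening: 0.059
```

Run:
```python
from h import *
from cell import bot
s,d=wrist(bot,"white_dish",(.5575,-.0625),.042,"w5",rad=.1)
todo(s,.5575,-.0625,110.1,.06)
T=toolT(s)@d["T_tool_cam"]
P=cloud(d,T);m=mask(d,"white_dish")&(abs(P[...,2]-.042)<.005)
f=d["frame"][:,:,::-1].copy();f[m]=(0,0,255);cv2.imwrite("pics/w5m.png",f)
print(fit(d,"white_dish",(.5575,-.0625),.042,T,rad=.1,tol=.003))
```

```text
white_dish [ 0.55610852 -0.06301106  6.60378452] 0.002038445933246607 1689 [-0.00013527  0.01150932  0.04289476  0.04346607]
t 8.65 pos [ 0.7053 -0.0076  0.1981] tooly 110.11 q6 -2.03 F [ 0.8 -0.7 -1.6] open 0.059
shift [157.4  -0.8 138.4] turn 0.01
(array([ 0.55645258, -0.06312326,  0.32950862]), np.float64(0.0018445979284647236), 1561, array([-0.00013527,  0.01150932,  0.04289476,  0.04346607]))
```

View pics/w5m.png

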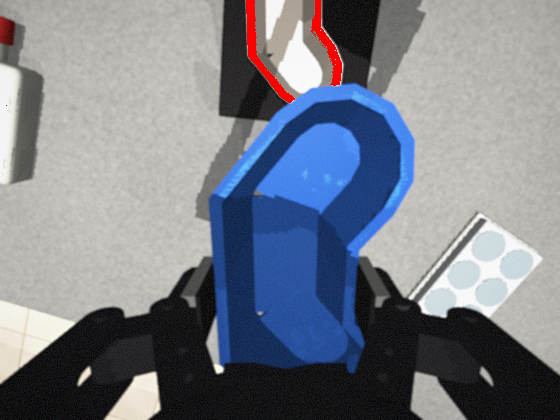

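Both partial views and the first fits agree on the white dish: about (0.557, -0.063), yaw 20.1°. I go above it.

Emit:
arm_command --motion '[[40,[10,0,0],0],[40,[25,0,0],0],[40,[30,0,5],0],[40,[30,0,15],0],[40,[30,0,20],0],[40,[20,-0.8,25],0],[40,[10,0,25],0],[40,[3.2,0,18],0],[40,[0,0,10],0],[40,[0,0,0],0]]'

```text
time_s: 9.53
position: [0.5561, -0.0625, 0.0793]
tool_rot: [-0.174, 0.985, 0.001, -0.002]
ft_force: [0.5, -0.2, -1.5]
opening: 0.0585
```

Emit:
arm_command --motion '[[40,[0,0,5],0],[40,[0,0,5],0],[40,[0,0,4],0],[40,[0,0,3],0],[40,[0,0,2],0],[40,[0,0,0],0],[40,[0,0,0],0],[40,[0,0,0],0],[40,[0,0,0],0],[40,[0,0,0],0]]'

```text
time_s: 10.37
position: [0.5583, -0.0626, 0.0622]
tool_rot: [-0.175, 0.985, -0.0, 0.0]
ft_force: [0.2, 0.6, -1.5]
opening: 0.059
```

Run:
```python
from h import *
from cell import bot
s=bot.sense();todo(s,.5568,-.0628,110.1,.041)
d=bot.capture("wrist");T=toolT(s)@d["T_tool_cam"];np.savez("w6.npz",**d)
cv2.imwrite("pics/w6.png",d["frame"][:,:,::-1])
```

```text
t 10.3667 pos [ 0.5583 -0.0626  0.0622] tooly 110.13 q6 -2.16 F [ 0.2  0.6 -1.5] open 0.059
shift [ 1.4  0.4 21.2] turn 0.03
```

View pics/w6.png

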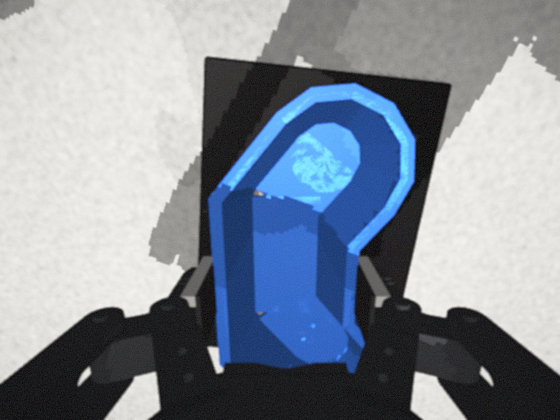

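The white dish is hidden under the blue one, with only a sliver at (215,355), so they line up. I lower slowly.

Emit:
arm_command --motion '[[40,[0.5,0,2],0],[40,[0,0,2],0],[40,[0,0,2],0],[40,[0,0,2],0],[40,[0,0,2],0],[40,[0,0,1],0],[40,[0,0,0],0],[40,[0,0,0],0],[40,[0,0,0],0],[40,[0,0,0],0]]'

```text
time_s: 11.25
position: [0.5578, -0.0628, 0.0511]
tool_rot: [-0.175, 0.985, -0.0, 0.0]
ft_force: [-0.1, 1.4, -0.9]
opening: 0.0591
```

Emit:
arm_command --motion '[[40,[0,0,1],0],[40,[0,0,1],0],[40,[0,0,1],0],[40,[0,0,1],0],[40,[0,0,1],0],[40,[0,0,1],0],[40,[0,0,0],0],[40,[0,0,0],0],[40,[0,0,0],0],[40,[0,0,0],0]]'

```text
time_s: 12.08
position: [0.5577, -0.0628, 0.0451]
tool_rot: [-0.175, 0.985, -0.0, 0.0]
ft_force: [-0.2, -0.1, -2.3]
opening: 0.059
```

Emit:
arm_command --motion '[[40,[0,0,1],0],[40,[0,0,0],0],[40,[0,0,1],0],[40,[0,0,0],0],[40,[0,0,1],0],[40,[0,0,0],0],[40,[0,0,0],0],[40,[0,0,0],0],[40,[0,0,0],0],[40,[0,0,0],0]]'

```text
time_s: 12.92
position: [0.5577, -0.0628, 0.042]
tool_rot: [-0.175, 0.985, -0.0, 0.0]
ft_force: [-0.2, 0.5, -0.8]
opening: 0.059
```

Emit:
arm_command --motion '[[40,[0,0,1],0],[40,[0,0,0],0],[40,[0,0,1],0],[40,[0,0,0],0],[40,[0,0,0],0],[40,[0,0,0],0],[40,[0,0,0],0],[40,[0,0,0],0],[40,[0,0,0],0],[40,[0,0,0],0]]'

```text
time_s: 13.75
position: [0.5576, -0.0627, 0.04]
tool_rot: [-0.175, 0.985, -0.0, -0.0]
ft_force: [-0.9, 0.1, -1.2]
opening: 0.0592
```

Emit:
arm_command --motion '[[40,[0,0,0.5],0],[40,[0,0,0],0],[40,[0,0,0.5],0],[40,[0,0,0],0],[40,[0,0,0.5],0],[40,[0,0,0],0],[40,[0,0,0],0],[40,[0,0,0],0],[40,[0,0,0],0],[40,[0,0,0],0]]'

```text
time_s: 14.58
position: [0.5577, -0.0627, 0.0395]
tool_rot: [-0.175, 0.985, -0.0, 0.0]
ft_force: [-1.7, 1.1, 9.4]
opening: 0.0591
```

Run:
```python
from h import *
from cell import bot
s,d=wrist(bot,"blue_dish",(.557,-.0628),.058,"w7")
todo(s,.5568,-.0628,110.1,.038)
```

```text
blue_dish [ 0.55844975 -0.06250681  0.37611801] 0.0021859283680179067 12257 [0.026765   0.03717951 0.05925736 0.05997272]
t 14.5833 pos [ 0.5577 -0.0627  0.0395] tooly 110.12 q6 -2.16 F [-1.7  1.1  9.4] open 0.0591
shift [0.9 0.3 1.5] turn 0.02
```

Contact at the expected home height. I release, then retreat.

Emit:
arm_command --motion '[[72,[0,0,0],0],[76,[0,0,0],0],[80,[0,0,0],0],[90,[0,0,0],0],[100,[0,0,0],0],[100,[0,0,0],0],[100,[0,0,0],0],[100,[0,0,0],0],[100,[0,0,0],0],[100,[0,0,0],0]]'

```text
time_s: 15.47
position: [0.5576, -0.0627, 0.0385]
tool_rot: [-0.175, 0.985, -0.0, -0.0]
ft_force: [0.4, -0.3, 0.1]
opening: 0.0856
```

Emit:
arm_command --motion '[[100,[0,0,-5],0],[100,[0,0,-15],0],[100,[0,0,-30],0],[100,[0,0,-35],0],[100,[-10,0,-35],0],[100,[-20,0,-30],0],[100,[-20,0,-15],0],[100,[-10,0,0],0],[100,[0,0,0],0],[100,[0,0,0],0]]'

```text
time_s: 16.3
position: [0.6127, -0.0419, 0.2022]
tool_rot: [-0.175, 0.985, 0.0, -0.001]
ft_force: [-0.8, -0.5, -0.1]
opening: 0.0853
```

```bash
cat >> h.py <<'E'
def plane(d,n,xy,T,lo,hi):
    "tilt of the rim top (deg) and its mean height, of the points lo..hi high"
    P=cloud(d,T);m=mask(d,n)&(d["range_z"]>0)&(np.hypot(P[...,0]-xy[0],P[...,1]-xy[1])<.1)&(P[...,2]>lo)&(P[...,2]<hi)
    Q=P[m];A=np.c_[Q[:,:2]-xy,np.ones(len(Q))];c=np.linalg.lstsq(A,Q[:,2],rcond=None)[0]
    print(n,"rim plane z",c[2].round(4),"slope deg",np.degrees(c[:2]).round(2),len(Q))
E
python3 - <<'E'
from h import *
from cell import bot
s,d=wrist(bot,"blue_dish",(.557,-.0628),.058,"w8")
T=toolT(s)@d["T_tool_cam"];plane(d,"blue_dish",(.557,-.0628),T,.053,.064)
print(fit(d,"white_dish",(.557,-.0628),.042,T,rad=.1)[:3])
todo(s,.4436,-.3095,-48.3,.22)
E
```

```text
blue_dish [ 0.55749789 -0.06342529  0.35275645] 0.0023343149823656863 4211 [0.01003685 0.04415615 0.28733257 0.29321345]
blue_dish rim plane z 0.0579 slope deg [-0.04  0.01] 4211
(array([ 0.557 , -0.0628,  0.    ]), np.float64(nan), 0)
t 16.3 pos [ 0.6127 -0.0419  0.2022] tooly 110.17 q6 -2.1 F [-0.8 -0.5 -0.1] open 0.0853
shift [ 251.1 -192.9  -17.3] turn 158.47
  return _methods._mean(a, axis=axis, dtype=dtype,
  ret = ret.dtype.type(ret / rcount)
```

View pics/w8.png

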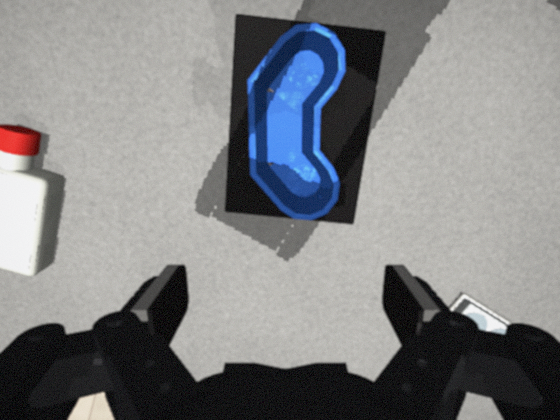

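Blue is home: rim at 57.9 mm (58 expected), level, at (0.5575, -0.0634), yaw 20.2°. The picture shows it at (298,120), covering the white dish completely. Next is orange.

Emit:
arm_command --motion '[[100,[15,-11,-3],0],[100,[28,-22,-3],0],[100,[28,-22,-3],0],[100,[28,-22,-3],0],[100,[28,-22,-3],0],[100,[28,-22,-3],0],[100,[28,-22,-3],0],[100,[28,-22,-3],0],[100,[28,-22,-3],0],[100,[12.1,-5.9,-1],7]]'

```text
time_s: 17.18
position: [0.4407, -0.3125, 0.2301]
tool_rot: [-0.114, 0.993, 0.0, -0.002]
ft_force: [0.6, -0.8, 0.4]
opening: 0.0854
```

Emit:
arm_command --motion '[[100,[0,0,0],7],[100,[0,0,0],7],[100,[0,0,0],7],[100,[0,0,0],7],[100,[0,0,0],7],[100,[0,0,0],7],[100,[0,0,0],7],[100,[0,0,0],7],[100,[0,0,0],7],[100,[0,0,0],7]]'

```text
time_s: 18.02
position: [0.4423, -0.3084, 0.2295]
tool_rot: [0.479, 0.878, 0.0, -0.002]
ft_force: [0.1, 0.0, 0.1]
opening: 0.0855
```

Emit:
arm_command --motion '[[100,[0,0,0],7],[100,[0,0,0],7],[100,[0,0,0],7],[100,[0,0,0],7],[100,[0,0,0],7],[100,[0,0,0],7],[100,[0,0,0],7],[100,[0,0,0],7],[100,[0,0,0],7],[100,[0,0,0],7]]'

```text
time_s: 18.85
position: [0.4423, -0.3084, 0.2295]
tool_rot: [0.896, 0.444, -0.001, -0.002]
ft_force: [0.7, 0.8, -0.7]
opening: 0.0853
```

Emit:
arm_command --motion '[[100,[0,0,0],7],[100,[0,0,0],4.5],[100,[0,0,0],0],[100,[0,0,0],0],[100,[0,0,0],0],[100,[0,0,0],0],[100,[0,0,0],0],[100,[0,0,0],0],[100,[0,0,0],0],[100,[0,0,0],0]]'

```text
time_s: 19.68
position: [0.4446, -0.3096, 0.2316]
tool_rot: [0.935, 0.355, -0.0, 0.0]
ft_force: [-0.3, 0.1, -0.5]
opening: 0.0856
```

Run:
```python
from h import *
from cell import bot
s,d=wrist(bot,"orange_dish",(.4436,-.3095),.034,"w9",tol=.004)
x=fit(d,"orange_dish",(.4436,-.3095),.034,toolT(s)@d["T_tool_cam"],tol=.003)[0];print(x)
todo(s,x[0],x[1],np.degrees(x[2])-90,.014)
```

```text
orange_dish [ 0.44249579 -0.30966932  0.73219081] 0.002182060109953187 2176 [0.00275038 0.01291581 0.03517282 0.03561575]
[ 0.442435   -0.30970231  0.73237465]
t 19.6833 pos [ 0.4446 -0.3096  0.2316] tooly -48.35 q6 0.11 F [-0.3  0.1 -0.5] open 0.0856
shift [ -1.7  -1.4 217.6] turn -0.32
```

View pics/w9.png

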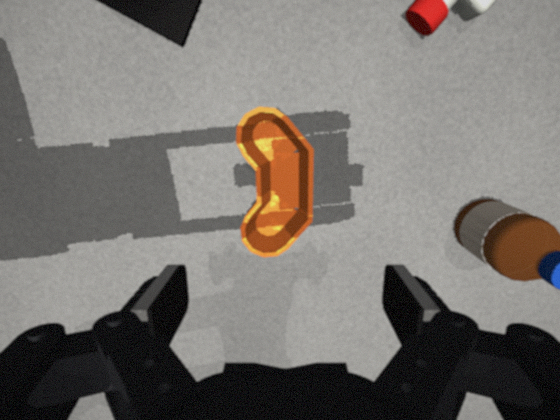

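Orange lies at (283,180), square between the fingers with its dent to the left. The bottle at (510,245) is clear. I descend and grip.

Emit:
arm_command --motion '[[100,[-1.7,-1.4,25],-0.3],[100,[0,0,35],0],[100,[0,0,35],0],[100,[0,0,35],0],[100,[0,0,30],0],[100,[0,0,25],0],[100,[0,0,17.3],0],[100,[0,0,10],0],[100,[0,0,5],0],[100,[0,0,0],0]]'

```text
time_s: 20.57
position: [0.4422, -0.3096, 0.0137]
tool_rot: [0.934, 0.358, -0.0, -0.0]
ft_force: [0.4, -0.7, 0.0]
opening: 0.0859
```

Emit:
arm_command --motion '[[60,[0,0,0],0],[60,[0,0,0],0],[40,[0,0,0],0],[40,[0,0,0],0],[40,[0,0,0],0],[40,[0,0,0],0],[40,[0,0,0],0],[40,[0,0,0],0],[40,[0,0,0],0],[40,[0,0,0],0]]'

```text
time_s: 21.4
position: [0.4433, -0.3105, 0.0157]
tool_rot: [0.934, 0.358, 0.001, 0.001]
ft_force: [-0.4, 1.0, 6.7]
opening: 0.0589
```

Emit:
arm_command --motion '[[40,[0,0,-5],0],[40,[0,0,-10],0],[40,[0,0,-15],0],[40,[0,0,-20],0],[40,[0,0,-25],0],[40,[0,0,-25],0],[40,[0,0,-15],0],[40,[0,0,-10],0],[40,[0,0,0],0],[40,[0,0,0],0]]'

```text
time_s: 22.23
position: [0.4424, -0.3097, 0.1396]
tool_rot: [0.934, 0.358, 0.0, 0.0]
ft_force: [0.1, 0.1, -1.1]
opening: 0.0589
```

Run:
```python
from h import *
from cell import bot
s,d=wrist(bot,"orange_dish",(.4425,-.3097),.159,"w10")
todo(s,.5575,-.0632,-69.8,.14)
```

```text
orange_dish [ 0.44094831 -0.31055762  0.70941677] 0.0021374972075482797 9762 [0.12690202 0.13632031 0.15895923 0.15935535]
t 22.2333 pos [ 0.4424 -0.3097  0.1396] tooly -48.07 q6 0.1 F [ 0.1  0.1 -1.1] open 0.0589
shift [ 250.4 -106.5   -0.5] turn 21.73
```

Emit:
arm_command --motion '[[40,[12,-5,0],0],[40,[25,-10,0],0],[40,[32,-14,0],0],[40,[32,-14,0],0],[40,[32,-14,0],0],[40,[32,-14,0],0],[40,[32,-14,0],0],[40,[28,-11,0],0],[40,[18,-7,0],0],[40,[7.8,-3.4,0],5]]'

```text
time_s: 23.12
position: [0.558, -0.0592, 0.1377]
tool_rot: [0.948, 0.318, -0.001, -0.001]
ft_force: [-1.1, 0.0, -1.8]
opening: 0.0593
```

Emit:
arm_command --motion '[[40,[0,0,0],7],[40,[0,0,0],6],[40,[0,0,0],3.7],[40,[0,0,5],0],[40,[0,0,15],0],[40,[0,0,15],0],[40,[0,0,10],0],[40,[0,0,5],0],[40,[0,0,0],0],[40,[0,0,0],0]]'

```text
time_s: 23.95
position: [0.5577, -0.0629, 0.0888]
tool_rot: [0.984, 0.176, -0.0, -0.0]
ft_force: [-0.3, 0.1, -1.0]
opening: 0.059
```

Emit:
arm_command --motion '[[40,[0,0,0],0],[40,[0,0,0],0],[40,[0,0,0],0],[40,[0,0,0],0],[40,[0,0,0],0],[40,[0,0,0],0],[40,[0,0,0],0],[40,[0,0,0],0],[40,[0,0,0],0],[40,[0,0,0],0]]'

```text
time_s: 24.78
position: [0.5579, -0.063, 0.0892]
tool_rot: [0.984, 0.176, -0.0, 0.0]
ft_force: [1.0, 0.4, -1.0]
opening: 0.0588
```

Run:
```python
from h import *
from cell import bot
s,d=wrist(bot,"orange_dish",(.5575,-.063),.109,"w11")
todo(s,.5578,-.0630,-69.8,.0585)
```

```text
orange_dish [ 0.55511975 -0.06376174  0.31376127] 0.0020579529259965933 9136 [0.07637037 0.08553634 0.10846542 0.10889005]
t 24.7833 pos [ 0.5579 -0.063   0.0892] tooly -69.77 q6 0.98 F [ 1.   0.4 -1. ] open 0.0588
shift [-0.1  0.  30.7] turn 0.03
```

View pics/w11.png

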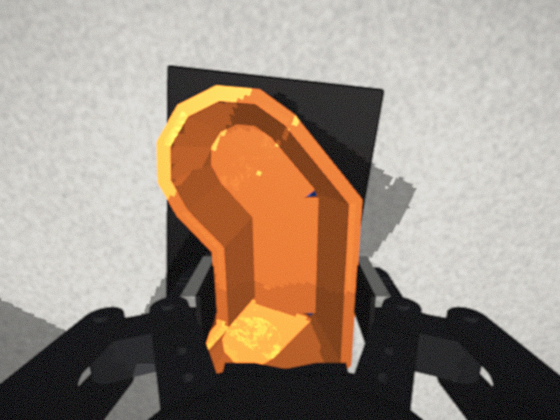

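Orange is right way round over the stack: its rim corner at (360,200) mirrors blue's earlier (215,195). That puts it about 1-2 mm back along its length, so I shift 1 mm and lower.

Emit:
arm_command --motion '[[40,[1,0,3],0],[40,[0,0,5],0],[40,[0,0,4],0],[40,[0,0,3],0],[40,[0,0,2],0],[40,[0,0,2],0],[40,[0,0,2],0],[40,[0,0,1],0],[40,[0,0,0],0],[40,[0,0,0],0]]'

```text
time_s: 25.67
position: [0.5588, -0.0626, 0.0672]
tool_rot: [0.984, 0.176, -0.0, 0.0]
ft_force: [0.3, -0.4, -1.0]
opening: 0.0591
```

Emit:
arm_command --motion '[[40,[0,0,1],0],[40,[0,0,1],0],[40,[0,0,1],0],[40,[0,0,1],0],[40,[0,0,1],0],[40,[0,0,1],0],[40,[0,0,0],0],[40,[0,0,0],0],[40,[0,0,0],0],[40,[0,0,0],0]]'

```text
time_s: 26.5
position: [0.5588, -0.0626, 0.0612]
tool_rot: [0.984, 0.176, -0.0, 0.0]
ft_force: [-0.5, -0.8, -1.9]
opening: 0.0586
```

Emit:
arm_command --motion '[[40,[0,0,1],0],[40,[0,0,0],0],[40,[0,0,1],0],[40,[0,0,0],0],[40,[0,0,1],0],[40,[0,0,0],0],[40,[0,0,1],0],[40,[0,0,0],0],[40,[0,0,0],0],[40,[0,0,0],0]]'

```text
time_s: 27.33
position: [0.5588, -0.0627, 0.0572]
tool_rot: [0.984, 0.176, -0.0, 0.0]
ft_force: [0.4, -0.6, -1.3]
opening: 0.0591
```

Emit:
arm_command --motion '[[40,[0,0,0.5],0],[40,[0,0,0],0],[40,[0,0,0.5],0],[40,[0,0,0],0],[40,[0,0,0.5],0],[40,[0,0,0],0],[40,[0,0,0],0],[40,[0,0,0],0],[40,[0,0,0],0],[40,[0,0,0],0]]'

```text
time_s: 28.17
position: [0.5589, -0.0627, 0.0558]
tool_rot: [0.984, 0.176, 0.0, 0.0]
ft_force: [-0.7, 0.2, 1.0]
opening: 0.0589
```

Contact is just starting at 55.8 mm, where 55.5 was expected. I go 1 mm further, then release and retreat.

Emit:
arm_command --motion '[[40,[0,0,0.5],0],[40,[0,0,0],0],[40,[0,0,0.5],0],[40,[0,0,0],0],[40,[0,0,0],0],[40,[0,0,0],0],[40,[0,0,0],0],[40,[0,0,0],0],[40,[0,0,0],0],[40,[0,0,0],0]]'

```text
time_s: 29.0
position: [0.5589, -0.0627, 0.0557]
tool_rot: [0.984, 0.176, 0.0, 0.0]
ft_force: [-2.2, 0.2, 10.5]
opening: 0.0589
```

Emit:
arm_command --motion '[[72,[0,0,0],0],[76,[0,0,0],0],[80,[0,0,0],0],[90,[0,0,0],0],[100,[0,0,0],0],[100,[0,0,0],0],[100,[0,0,0],0],[100,[0,0,0],0],[100,[0,0,0],0],[100,[0,0,0],0]]'

```text
time_s: 29.83
position: [0.5588, -0.0626, 0.0547]
tool_rot: [0.984, 0.176, -0.0, 0.0]
ft_force: [0.4, -0.3, 0.2]
opening: 0.0853
```

Emit:
arm_command --motion '[[100,[0,0,-5],0],[100,[0,0,-15],0],[100,[0,0,-30],0],[100,[0,0,-35],0],[100,[-10,0,-35],0],[100,[-20,0,-30],0],[100,[-20,0,-15],0],[100,[-10,0,0],0],[100,[0,0,0],0],[100,[0,0,0],0]]'

```text
time_s: 30.67
position: [0.502, -0.0833, 0.2193]
tool_rot: [0.985, 0.175, -0.0, -0.0]
ft_force: [0.4, 0.3, 0.1]
opening: 0.0855
```

Run:
```python
from h import *
from cell import bot
s,d=wrist(bot,"orange_dish",(.5575,-.063),.074,"w12")
T=toolT(s)@d["T_tool_cam"];plane(d,"orange_dish",(.5575,-.063),T,.068,.080)
todo(s,.5575,-.063,-69.8,.2)
d=bot.capture("scene");cv2.imwrite("pics/s12.png",cv2.resize(d["frame"][:,:,::-1],(784,588)))
for t in("white_dish","blue_dish","orange_dish","well_plate","flask","tip_box","reagent_bottle"):
    print(t,[(np.round(r["position"],3).tolist(),round(r["conf"],2)) for r in bot.tip_of("scene",t)[:1]])
```

```text
orange_dish [ 0.55873985 -0.06231437  0.35758745] 0.0024696912708542483 3509 [0.04243631 0.05433957 0.07514036 0.07556217]
orange_dish rim plane z 0.0734 slope deg [-0.13 -0.13] 3730
t 30.6667 pos [ 0.502  -0.0833  0.2193] tooly -69.83 q6 0.92 F [0.4 0.3 0.1] open 0.0855
shift [59.   0.1 19.3] turn -0.03
white_dish [([0.556, -0.06, 0.011], 0.48)]
blue_dish [([0.558, -0.068, 0.021], 0.47)]
orange_dish [([0.555, -0.06, 0.042], 0.69)]
well_plate [([0.734, 0.222, 0.003], 0.74)]
flask [([0.743, -0.299, 0.0], 0.92)]
tip_box [([0.528, 0.533, -0.001], 0.92)]
reagent_bottle [([0.558, -0.52, 0.002], 0.62)]
```

View pics/s12.png

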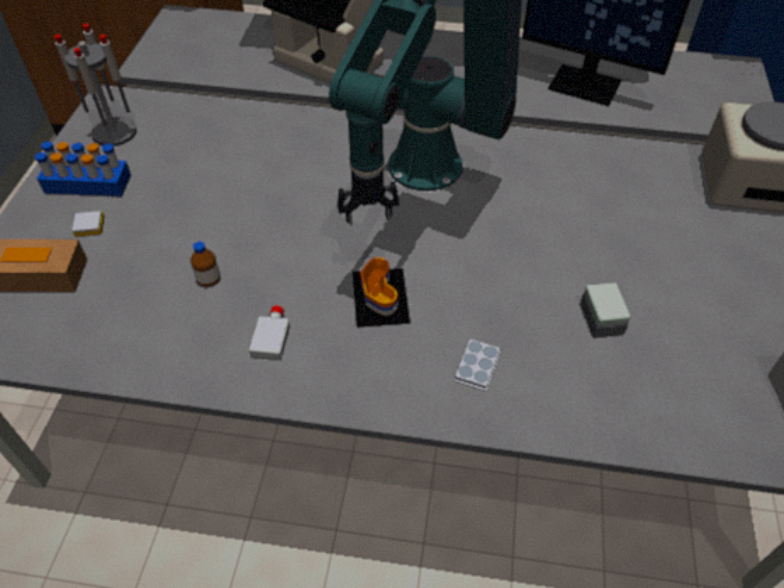

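The scene picture shows the three dishes stacked on the plate at (380,290). The gripper is clear above at (368,200), and the bystanders are where they were. I hand in.

```bash
python3 -c "
from cell import bot
print(bot.close_job())"
```

```text
the job is handed in; nothing more can be done
None
```

The stack is built on the plate and the job is handed in, after about 31 s on the robot's clock. I lowered the blue dish into the white one and the orange dish into the blue one. Each was let go at light rim contact, about 10 N. The close-out gave no verdict.

| Check after letting go | Blue in white | Orange in blue |
|---|---|---|
| Rim height, measured (mm) | 57.9 | 73.4 |
| Rim height, expected when home (mm) | 58 | 74 |
| Tilt (degrees) | below 0.1 | about 0.2 |
| Yaw (degrees) | 20.2 (white 20.1) | 20.5 |
| Offset from the dish below (mm) | about 1 | about 1.6 |

- **Bystanders:** their detected positions agree with the start to within a few mm, which is the detector's own error. The gripper was open and clear of everything.
- **Doubtful readings:** fits to a dish while it was gripped were off by 1 to 3 mm and about 0.02 to 0.04 rad, because only part of the dish shows. I used them only for small corrections.
- **Not checked directly:** the white dish was hidden once blue was in. Its place afterwards rests on the blue fit, on a low-confidence detection (0.48), and on seeing no side force above about 2 N.
- **Pictures:** I viewed 10.

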